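# Trip test of the kitchen safety power block

### The arm

A 6-joint arm with a two-finger parallel gripper is mounted at the origin on a cart in front of the work surface, level with it; the furniture and walls round the work are solid. World frame = base frame: x ahead of the robot, y to its left, z up, the work surface at z = 0. Lengths are in mm, angles in rad, forces in N, time in s.
With the tool pointing down it reaches from about 250 to 775 mm from the base axis. Payload 8.9 kg.
Tool frame: the origin (TCP) lies at the very end of the fingers, on their centre line; the grasp point (between the pads) lies 19 mm behind it (ctrl.hold_point_z is the distance from the TCP to the grasp point, in mm); z points along the fingers, y is the direction in which the jaws open and shut (so a half turn about z gives the same grasp; the last joint's range is limited). The gripper opens to 85 mm and grips with 20 to 120 N. Pads are 22 mm wide; open, the fingers measure 114 mm over their backs; the gripper's body (76 mm by 85 mm) begins 54 mm behind the grasp point. The pads swing forward as they close: fully open they stand 13 mm farther back than shut.
Start: joints at [-1.25, 0.291, -0.153, 1.127, 0, 1.431], TCP at [232.98, -470.472, 231.305] pointing down, gripper open.
Joint ranges: [-2.52, 2.52], [-0.91, 1.74], [-1.3, 1.37], [-1.96, 2.02], [-1.52, 1.47], [-3.14, 3.14]. Speed limits (rad/s): [2.22, 2.22, 2.79, 3.14, 3.14, 3.14].

### API

Orientations are given as a unit quaternion [w, x, y, z].
In Python, from cell import ctrl, capture, camera_info gives the robot as it stands.
- The arm moves only by the tool carry_out, never from a script. Its argument "targets" is a list that holds one entry, the list of rows, each a list of 7 numbers: the shift along the tool's x, y, z scaled (see below), then the turn, a rotation vector about the tool's x, y, z scaled (see below), then the opening, from -1 (shut) to 1 (fully open). A call has 1 to 20 rows; each row is the pose to reach, as a shift and turn from the pose measured when the call began, along the tool's axes at that moment; what a row does not reach only later rows make up. The controller multiplies each number of a shift by 200 mm and each number of a turn by 60 degrees. A row lasts 1/12 s, in which the tool goes at most 41.7 mm and 7.16 degrees, less where a joint would pass 70% of its speed; a pose out of reach is approached as far as the arm can. A call with a number of a shift or a turn outside -1 to 1 is refused whole. A call with a gripper value outside its range is refused whole. The fingers move at their own pace and stop on an object; the grip force is fixed at half the most. Time passes only in rows, so rows that repeat a pose let the fingers close. It gives the time, the measured TCP pose, the force and the opening at its end, in the units of the state.
- ctrl.read_state(): the state, without advancing time (a new reading comes with each control period).
- capture(name): name is "scene" or "side" or "wrist"; returns (picture, depth): 384x512x3 uint8, red, green, blue; 384x512 float32, mm along the optical axis (not along the pixel's ray), 0 where there is no reading.
- camera_info(name): a dict with "mtx" (3x3 intrinsics, pixels), "D" ([k1, k2, p1, p2, k3] as OpenCV has them; the pictures are not rectified), "extrinsics" (4x4, takes a point from camera to world coordinates). Camera axes: x right, y down, z forward; pixel columns grow to the right and rows downward; lengths in mm; the calibration is good to about 2 mm. A picture is of the moment at which its call begins: read the wrist's pose just before it. camera_info takes no time and is no camera call; for the wrist camera it gives the pose at the moment of the call.
- ctrl.finish_job(): hands the job in, once; it reports no verdict.
The state is a dict: "t": time; "joints": joint angles; "qd": joint speeds; "tau": joint torques, N m; "position": TCP position; "eef_rot": TCP orientation; "force": force on the tool from outside, world axes, zero at the start; "wrist_torque": the same for the moment, N m; "gripper_width": finger opening in mm.
Only numpy, scipy, OpenCV 4.12 (cv2) and the standard library are available. Lean on these libraries where they do the work, as an engineer would, in place of code of your own. Each camera call takes 0.05 s, during which the arm holds its last target. There are 200 camera calls.

### The job

Test the safety switch of the worktop power block that has the round test button on top: press the button gently until its lever drops by itself all the way down, and let the button come back out. Then lift that lever all the way back up past its balance point so that it stays up. Leave the other block's lever up, and do not shift the things standing around.

Things in the scene. Friction and masses are not known exactly. Their poses are not given: they have to be found in the camera images.
- rcd_block: The block with the test button: white box with rounded edges, 160 (x) x 120 (y) x 88 mm (z), fixed to the worktop. Origin: centre of its underside; x points to its back (at yaw 0 away from the robot; here it stands turned, its front, where the lever drops, to the robot's right), z up. Two grey cheeks on its front top edge hold the lever: outer faces at y = +-22, 114 mm high, x = -78 to -42 mm.
- rcd_pivot (a point): The lever's pivot on that block, a level axis along the block's y, at x = -66, y = 0, z = 100 mm of the block.
- button_foot (a point): Where the button's stem leaves the box's top (x = +40, y = 0, z = 88 mm of the block). Above it stands the button: grey mushroom cap, 46 mm across, flat top about 30 mm across, on a steel stem. The stem is screwed in or out and fixed so: the top of the unpressed cap is 32 to 57 mm above this point (120 to 145 mm above the worktop), not measured.
- test_button (a joint): How far the test button is pressed in from its rest: 0 = out, 0.010 m = fully in (hard stop). Spring: about 2 N at first, 7 N fully in. The lever is tripped at about 7 to 8 mm. It springs out when let go.
- rcd_lever (a joint): Lever of the block with the button: 0 = up (leaning 0.26 rad to the back), grows as it drops to the front, 2.09 rad = fully down on its stop (0.26 rad below level). It balances upright at 0.26 and falls by its own weight to either side (about 0.22 kg). Bar centre relative to the pivot, in the block's axes: x = 75 sin(0.26 - q), z = 75 cos(0.26 - q) mm.
- rcd_lever_bar (a point): Centre of the T-bar at the end of that lever: a level round black bar along the block's y, 16 mm thick, 70 mm long, on a blade 16 mm wide and 10 mm thick, 75 mm from the pivot. About 172 mm above the worktop when up; when down it is about 81 mm above it and 58 mm in front of the box, free all round.
- switch_block: A second block of the same box, cheeks and lever but with no button on top: must be left alone. Same origin and axes. The two blocks may stand either way round.
- switch_lever (a joint): Lever of the second block, same values as rcd_lever: 0 = up and must stay up.
- mug_b: White mug, 83 mm across, 106 mm high, standing at the back left; origin in its underside.
- honey_jar: Honey jar with a green lid, 70 mm across, 101 mm high, standing behind and between the blocks; origin in the centre of its underside.
- tumbler: Clear glass tumbler, 81 mm across, 91 mm high, at the back left; origin in the centre of its underside.
- spice_1: Spice jar with a red cap, 45 mm across, 106 mm high, behind the right-hand block; origin in the centre of its underside.
- dish_brush: Turquoise dish brush, 269 mm long, lying at the left by the sink; origin under its middle.

How it is judged (in metres and radians):
On the way, in this order (a step that is already met when the one before it is completed fails the run):
1. The test button is being pressed (over 1.5 mm) while its lever is still up (value of joint test_button above 0.0015 m and value of joint rcd_lever below 0.35 rad).
2. With the button pressed in (over 4 mm) the lever drops past its balance point (value of joint test_button above 0.004 m and value of joint rcd_lever above 0.5 rad).
3. The lever is fully down and the button is out again (value of joint rcd_lever above 1.95 rad and value of joint test_button below 0.002 m), for 0.2 s.
At the end, for the whole second after the job is handed in: The lever of the block with the button is up on its stop again (within 0.1 rad) and at rest, its button is out (within 2 mm), and the other block's lever is up (within 0.1 rad) (value of joint rcd_lever between -0.1 and 0.1 rad and value of joint test_button below 0.002 m and value of joint switch_lever below 0.1 rad and velocity of joint rcd_lever between -0.1 and 0.1 rad/s); the robot touches nothing.
It fails at once if The block with the button, its button or its lever is pressed with more than 40 N (contact force between rcd_block and the arm above 40 N).
It fails at once if The lever of the other block is pulled off its up stop (over 0.3 rad) (value of joint switch_lever above 0.3 rad).
It fails at once if The mug, the honey jar, the tumbler, the spice jar or the dish brush is shifted or knocked over (over 30 mm) (distance of any of mug_b, honey_jar, tumbler, spice_1, dish_brush from where it was at the start of the episode above 0.03 m).
It also fails if it takes over 59 s, if anything falls off the work surface, if the arm or the gripper's body presses on something with over 40 N, if the wrist force passes 120 N, or if a joint passes its speed limit or range.

## Working session

There is one attempt and no reset: what is moved stays moved. The work goes in short steps, Python scripts to look and compute and a tool call to move; the robot and the scene stay as the last step left them, time stands still between calls to the robot, and variables do not carry over. Pictures are saved under pics/ and viewed, about 8 in all and at most 12, crops included, and the job is handed in when it is done.

Besides the shell and the picture viewer there is one more tool, called after "Emit:" by a JSON object that holds its "fn" and its "kwargs", one argument or row to a line. carry_out: Moves the arm, as the interface text tells. Shifts and turns lie within -1 to 1; 1 stands for 200 mm of shift or 60 degrees of turn. Its arguments: {"type":"object","properties":{"targets":{"type":"array"}},"required":["targets"]}

```bash
ls; mkdir -p pics; python3 - <<'E'
from cell import ctrl,capture,camera_info
import cv2,numpy as np
print(ctrl.read_state())
for n in("scene","side"):
    p,d=capture(n); np.savez(f"pics/{n}.npz",p=p,d=d); i=camera_info(n); print(n,i)
    cv2.imwrite(f"pics/{n}0.png",cv2.resize(p[:,:,::-1],(768,576)))
E
```

```text
pics
{'t': 0.0, 'joints': array([-1.25031427e+00,  2.91273934e-01, -1.54148677e-01,  1.12670384e+00,
       -7.69211457e-06,  1.43150422e+00]), 'qd': array([-0.00039211,  0.00147821,  0.00066325, -0.00022781, -0.00098337,
       -0.00070903]), 'tau': array([-1.55364010e-03, -5.37135994e+01,  3.31377590e+01,  1.58327830e-02,
       -4.56162870e-04,  2.27802929e-05]), 'position': array([ 232.82730593, -470.04366475,  230.72726735]), 'eef_rot': array([-6.61989006e-04,  9.73691916e-01,  2.27867528e-01, -6.39993866e-05]), 'force': array([-0.40089205, -0.20200053,  0.16673994]), 'wrist_torque': array([ 0.04745924,  0.05317967, -0.00430569]), 'gripper_width': 85.38521535719764}
scene {'mtx': array([[497.510078  ,   0.        , 251.01781072],
       [  0.        , 497.510078  , 192.08074149],
       [  0.        ,   0.        ,   1.        ]]), 'D': array([-0.13621407,  0.        ,  0.        ,  0.        ,  0.        ]), 'extrinsics': array([[-5.01874044e-01, -5.91097389e-01,  6.31447798e-01,
        -4.89885564e+02],
       [-8.64919306e-01,  3.48107160e-01, -3.61574334e-01,
         6.65106539e+02],
       [-6.08585458e-03, -7.27616164e-01, -6.85957491e-01,
         1.27461663e+03],
       [ 0.00000000e+00,  0.00000000e+00,  0.00000000e+00,
         1.00000000e+00]])}
side {'mtx': array([[376.49672955,   0.        , 256.64457962],
       [  0.        , 376.49672955, 193.0757071 ],
       [  0.        ,   0.        ,   1.        ]]), 'D': array([-0.07267516,  0.        ,  0.        ,  0.        ,  0.        ]), 'extrinsics': array([[ 9.84222122e-01, -5.27183801e-02,  1.68901119e-01,
         3.95926252e+02],
       [-1.76215162e-01, -3.78208696e-01,  9.08793925e-01,
        -1.06167694e+03],
       [ 1.59697284e-02, -9.24218023e-01, -3.81531143e-01,
         5.67157577e+02],
       [ 0.00000000e+00,  0.00000000e+00,  0.00000000e+00,
         1.00000000e+00]])}
```

View pics/scene0.png

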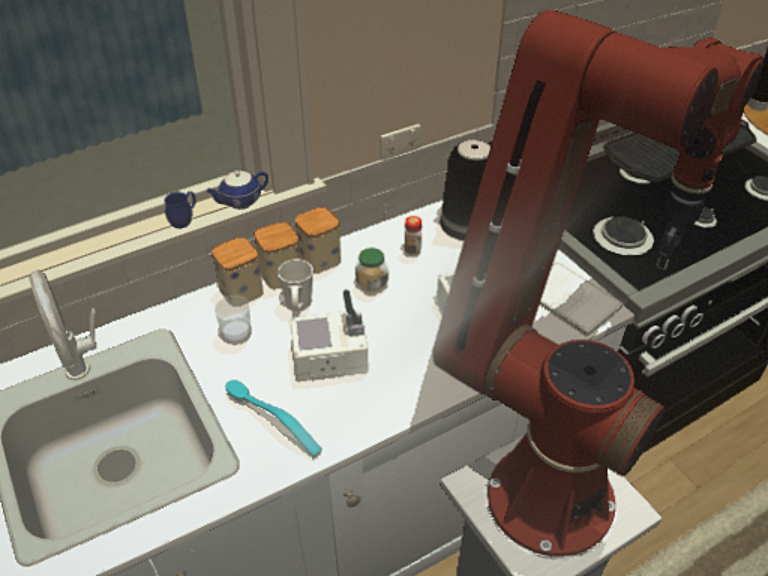

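View pics/side0.png

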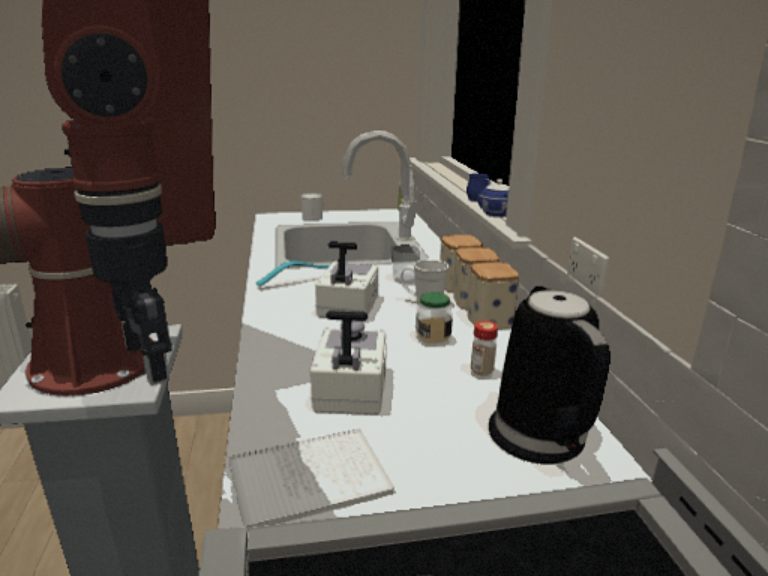

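The first picture shows the left block (no button) at about (330,345) in scene view. The second shows the button block nearest the side camera, with its bar at (347,316) and its box at (350,370). Next I measure it with the side depth image.

```bash
cat > h.py <<'E'
import numpy as np,cv2
from cell import ctrl,capture,camera_info
def cloud(d,i):
    v,u=np.mgrid[:384,:512]
    n=cv2.undistortPoints(np.stack([u,v],-1).reshape(-1,1,2).astype(np.float32),i["mtx"],i["D"]).reshape(384,512,2)
    P=np.dstack([n[...,0]*d,n[...,1]*d,d]); E=i["extrinsics"]
    return P@E[:3,:3].T+E[:3,3]
E
python3 - <<'E'
from h import *
z=np.load("pics/side.npz");W=cloud(z["d"],camera_info("side"));d=z["d"];p=z["p"].astype(int)
v,u=np.mgrid[:384,:512]
roi=(u>195)&(u<262)&(v>200)&(v<280)&(d>0)
dark=roi&(p.sum(2)<130)
bar=dark&(W[...,2]>155)
print("bar",bar.sum(),W[bar].mean(0),W[bar].min(0),W[bar].max(0))
x=W[bar];print("bar dir",cv2.fitLine(x[:,:2].astype(np.float32),cv2.DIST_HUBER,0,.01,.01).ravel())
top=roi&(abs(W[...,2]-88)<5);t=W[top][:,:2].astype(np.float32)
print("top",top.sum(),np.median(W[top][:,2]),cv2.minAreaRect(t),t.min(0),t.max(0))
cap=roi&(W[...,2]>112)&(W[...,2]<150)&(p.min(2)>70)
for q in W[cap][::6]:print(q.round(0),end="")
print()
fr=roi&(W[...,2]>15)&(W[...,2]<75)
f=W[fr];print("front z15-75",f.min(0),f.max(0));f=f[f[:,1]<np.percentile(f[:,1],50)];print(cv2.fitLine(f[:,:2].astype(np.float32),cv2.DIST_HUBER,0,.01,.01).ravel())
c=p[roi.nonzero()[0].min():281,195:263].astype(np.uint8);cv2.imwrite("pics/crop1.png",cv2.resize(c[:,:,::-1],None,fx=7,fy=7,interpolation=cv2.INTER_CUBIC))
E
```

```text
bar 162 [ 487.83849964 -226.86063198  171.92371831] [ 456.4307183  -237.00475947  155.06045213] [ 520.45067603 -214.85233865  179.80586135]
bar dir [ 9.7208226e-01 -2.3464024e-01  4.8764212e+02 -2.2719020e+02]
top 942 87.14947650678022 ((497.53472900390625, -177.71307373046875), (161.40469360351562, 118.8543930053711), 77.59207916259766) [ 425.30518 -264.9399 ] [570.92725 -90.61976]
[ 505. -142.  120.][ 522. -142.  119.][ 513. -148.  119.][ 486. -138.  113.][ 518. -150.  117.][ 507. -153.  116.][ 523. -150.  114.][ 517. -156.  114.][ 475. -221.  112.][ 476. -236.  117.][ 468. -237.  113.][ 465. -248.  113.]
front z15-75 [ 423.04513341 -266.62106317   15.04360206] [593.86257041 171.74780469  74.98571561]
[ 9.7849333e-01 -2.0627834e-01  4.9929288e+02 -2.5672498e+02]
```

View pics/crop1.png

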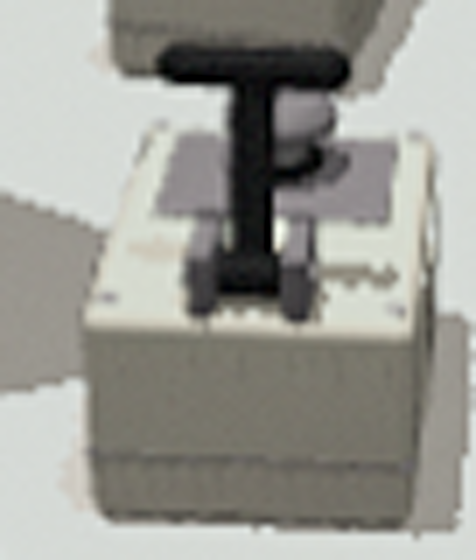

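Block geometry is consistent: centre (497.5,-177.7), yaw ≈ 78°, and the cap is near (506,-139) with its top around z ≈ 120–125. I'll move above the button with the fingers shut and the tool x axis along the block's x.

Emit:
{"fn": "carry_out", "kwargs": {
  "targets": [
    [[0.97, -0.44, 0, 0, 0, -0.86, -1], [0.97, -0.44, 0, 0, 0, -0.86, -1], [0.97, -0.44, 0, 0, 0, -0.86, -1], [0.97, -0.44, 0, 0, 0, -0.86, -1], [0.97, -0.44, 0, 0, 0, -0.86, -1], [0.97, -0.44, 0, 0, 0, -0.86, -1], [0.97, -0.44, 0, 0, 0, -0.86, -1], [0.97, -0.44, 0, 0, 0, -0.86, -1], [0.97, -0.44, 0, 0, 0, -0.86, -1], [0.97, -0.44, 0, 0, 0, -0.86, -1], [0.97, -0.44, 0, 0, 0, -0.86, -1], [0.97, -0.44, 0, 0, 0, -0.86, -1]]
  ]
}}

```text
t: 1.1
position: [367.5, -305.3, 230.8]
eef_rot: [-0.001, 0.778, 0.628, 0.0]
force: [0.6, 0.5, 0.3]
gripper_width: 0.1
```

```bash
cat >> h.py <<'E'
from scipy.spatial.transform import Rotation as R
def pose():
    s=ctrl.read_state();return s,np.array(s["position"]),R.from_quat(np.roll(s["eef_rot"],-1)).as_matrix()
def shift(target):
    s,p,M=pose();return M.T@(np.array(target)-p)/200
Y=np.radians(78.0);BX=np.array([np.cos(Y),np.sin(Y),0]);BY=np.array([-np.sin(Y),np.cos(Y),0]);C=np.array([497.5,-177.7,0])
def blk(x,y,z):return C+x*BX+y*BY+np.array([0,0,z])
E
python3 - <<'E'
from h import *
s,p,M=pose();print(s["t"],p,M.round(3),s["joints"].round(2),s["gripper_width"])
print(shift(blk(40,0,200)))
E
```

```text
1.1 [ 367.45984971 -305.28601909  230.79957023] [[ 0.21   0.978 -0.001]
 [ 0.978 -0.21   0.001]
 [ 0.001 -0.001 -1.   ]] [-0.85  0.2  -0.27  1.1   0.    0.94] 0.14139223919833566
[0.96025049 0.50107378 0.15474133]
```

Emit:
{"fn": "carry_out", "kwargs": {
  "targets": [
    [[0.96, 0.5, 0.05, 0, 0, 0, -1], [0.96, 0.5, 0.05, 0, 0, 0, -1], [0.96, 0.5, 0.05, 0, 0, 0, -1], [0.96, 0.5, 0.05, 0, 0, 0, -1], [0.96, 0.5, 0.05, 0, 0, 0, -1], [0.96, 0.5, 0.05, 0, 0, 0, -1], [0.96, 0.5, 0.05, 0, 0, 0, -1], [0.96, 0.5, 0.05, 0, 0, 0, -1], [0.96, 0.5, 0.05, 0, 0, 0, -1], [0.96, 0.5, 0.05, 0, 0, 0, -1]]
  ]
}}

```text
t: 1.93
position: [504.9, -139.9, 221.1]
eef_rot: [-0.001, 0.779, 0.628, 0.0]
force: [-0.9, -0.7, -0.0]
gripper_width: 0.2
```

```bash
python3 - <<'E'
from h import *
s,p,M=pose();i=camera_info("wrist");pic,d=capture("wrist");W=cloud(d,i)
print(s["t"],p,s["force"],i["extrinsics"].round(2))
cv2.imwrite("pics/w1.png",pic[:,:,::-1])
q=W-C;X=q@BX;Yb=q@BY;z=W[...,2]
c=(d>0)&(np.hypot(X-40,Yb)<35)&(z>108)&(z<150)
print("cap",c.sum(),np.percentile(z[c],[5,50,90,97,100]) if c.any() else 0)
t=c&(z>np.percentile(z[c],90)-3)
print("top xy block",X[t].mean(),Yb[t].mean(),(X[t].min()+X[t].max())/2,(Yb[t].min()+Yb[t].max())/2, np.ptp(X[t]),np.ptp(Yb[t]))
b=(d>0)&(abs(z-88)<3)&(abs(X)<100)&(abs(Yb)<80);print("box",X[b].min(),X[b].max(),Yb[b].min(),Yb[b].max(),np.median(z[b]))
v=(d>0)&(z>160)&(X<0)&(X>-90)&(abs(Yb)<50)
if v.any():print("bar",X[v].min(),X[v].max(),Yb[v].min(),Yb[v].max(),z[v].max())
E
```

```text
1.9333 [ 504.90013588 -139.85751899  221.07188206] [-0.92468088 -0.72179498 -0.0121026 ] [[ 9.8000e-01 -2.0000e-01 -7.0000e-02  5.2303e+02]
 [-2.1000e-01 -9.2000e-01 -3.2000e-01 -5.7530e+01]
 [-0.0000e+00  3.3000e-01 -9.5000e-01  3.6324e+02]
 [ 0.0000e+00  0.0000e+00  0.0000e+00  1.0000e+00]]
cap 1929 [113.81003182 119.40750454 121.02777071 121.50246404 122.75791246]
top xy block 45.04561055346521 -2.9731818422137644 44.35825137347675 -2.746407856468016 36.670024952907504 38.77262915543139
box -74.44782516866206 83.76752235376141 -61.931506764355504 57.46956964880366 87.91777107256806
bar -46.91650412845251 -43.05026774829667 -2.028609308365196 3.526503770318356 180.75025072554976
```

View pics/w1.png

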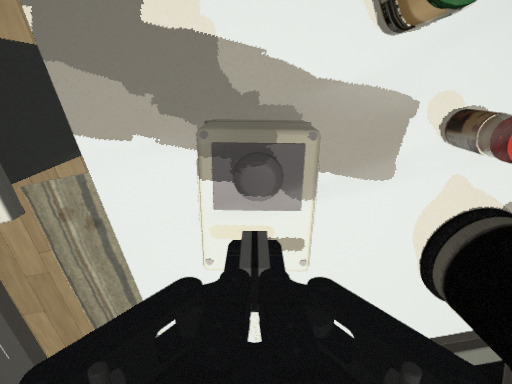

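The wrist view shows the cap at (258,176), centred on the block, with its top at z ≈ 121. Its position differs from the side estimate by (+4.5,-2.5) mm, so I use the mean.

```bash
sed -i 's/^def blk.*/C=C+3*BX-1.5*BY\n&/' h.py; python3 -c "
from h import *
print(shift(blk(40,0,125)))"
```

```text
[0.02173343 0.01044501 0.48072779]
```

Emit:
{"fn": "carry_out", "kwargs": {
  "targets": [
    [[0.02, 0.01, 0.15, 0, 0, 0, -1], [0.02, 0.01, 0.3, 0, 0, 0, -1], [0.02, 0.01, 0.4, 0, 0, 0, -1], [0.02, 0.01, 0.45, 0, 0, 0, -1], [0.02, 0.01, 0.47, 0, 0, 0, -1], [0.02, 0.01, 0.475, 0, 0, 0, -1], [0.02, 0.01, 0.48, 0, 0, 0, -1], [0.02, 0.01, 0.48, 0, 0, 0, -1]]
  ]
}}

```text
t: 2.65
position: [508.5, -136.7, 126.2]
eef_rot: [0.0, 0.779, 0.627, 0.001]
force: [-0.3, 0.6, 0.6]
gripper_width: 0.2
```

Emit:
{"fn": "carry_out", "kwargs": {
  "targets": [
    [[0, 0, 0.01, 0, 0, 0, -1], [0, 0, 0.02, 0, 0, 0, -1], [0, 0, 0.03, 0, 0, 0, -1], [0, 0, 0.035, 0, 0, 0, -1], [0, 0, 0.035, 0, 0, 0, -1]]
  ]
}}

```text
t: 3.07
position: [509.0, -136.9, 119.5]
eef_rot: [0.001, 0.779, 0.627, 0.001]
force: [1.5, -1.0, 4.7]
gripper_width: -0.2
```

Emit:
{"fn": "carry_out", "kwargs": {
  "targets": [
    [[0, 0, 0.01, 0, 0, 0, -1], [0, 0, 0.015, 0, 0, 0, -1], [0, 0, 0.015, 0, 0, 0, -1]]
  ]
}}

```text
t: 3.32
position: [509.0, -137.0, 116.7]
eef_rot: [0.001, 0.779, 0.627, 0.001]
force: [-0.2, -0.1, 4.5]
gripper_width: 0.3
```

```bash
cat > lev.py <<'E'
from h import *
s,p,M=pose();pic,dd=capture("side");W=cloud(dd,camera_info("side"))
print(s["t"],p,s["force"])
q=W-C;X=q@BX;Yb=q@BY;z=W[...,2];k=(dd>0)&(pic.astype(int).sum(2)<130)&(abs(Yb)<40)&(X<-20)&(X>-170)&(z>60)&(z<190)
r=np.hypot(X+66,z-100);b=k&(r>62)&(r<90)
if b.any():
    x,zz=np.median(X[b]),np.median(z[b]);print(b.sum(),"bar block x,z",x,zz,"q~",.26-np.arctan2(x+66,zz-100))
E
python3 lev.py
```

```text
3.3167 [ 509.02789646 -136.9784831   116.7044404 ] [-0.2095398  -0.08940077  4.51776455]
160 bar block x,z -64.72650599812565 176.48946217003615 q~ 0.24335226428343662
```

Emit:
{"fn": "carry_out", "kwargs": {
  "targets": [
    [[0, 0, 0.005, 0, 0, 0, -1], [0, 0, 0.01, 0, 0, 0, -1], [0, 0, 0.01, 0, 0, 0, -1], [0, 0, 0.01, 0, 0, 0, -1]]
  ]
}}

```text
t: 3.7
position: [509.0, -137.0, 115.0]
eef_rot: [0.001, 0.779, 0.627, 0.001]
force: [-1.1, 0.0, 5.1]
gripper_width: 0.0
```

```bash
python3 lev.py
```

```text
3.7 [ 509.04192049 -136.95908619  114.9829048 ] [-1.10284046  0.02305564  5.09594597]
156 bar block x,z -75.84365385626988 176.19605000335062 q~ 0.3884769136652017
```

Emit:
{"fn": "carry_out", "kwargs": {
  "targets": [
    [[0, 0, 0.005, 0, 0, 0, -1], [0, 0, 0.005, 0, 0, 0, -1], [0, 0, 0.005, 0, 0, 0, -1]]
  ]
}}

```text
t: 4.0
position: [509.1, -137.0, 114.3]
eef_rot: [0.001, 0.779, 0.627, 0.001]
force: [-0.5, -1.2, 6.5]
gripper_width: 0.1
```

```bash
python3 lev.py
```

```text
4.0 [ 509.08626017 -136.98674179  114.28814165] [-0.51195254 -1.16123135  6.45043384]
158 bar block x,z -81.37745114293509 176.4636763445073 q~ 0.4584606432000037
```

Emit:
{"fn": "carry_out", "kwargs": {
  "targets": [
    [[0, 0, 0, 0, 0, 0, -1], [0, 0, 0, 0, 0, 0, -1], [0, 0, 0, 0, 0, 0, -1], [0, 0, 0, 0, 0, 0, -1]]
  ]
}}

```text
t: 4.38
position: [509.1, -137.0, 114.6]
eef_rot: [0.001, 0.779, 0.627, 0.001]
force: [-1.3, -0.3, 6.0]
gripper_width: 0.3
```

```bash
echo 'c=pic[200:290,190:270];cv2.imwrite("pics/l%d.png"%(s["t"]*100),cv2.resize(c[:,:,::-1],None,fx=6,fy=6,interpolation=cv2.INTER_CUBIC));print("l%d"%(s["t"]*100))'>>lev.py; python3 lev.py; cp pics/l[0-9]*.png pics/L.png
```

```text
4.3833 [ 509.0669897  -136.95436141  114.55539654] [-1.33662449 -0.28242196  5.98782957]
114 bar block x,z -143.27477238877358 123.76940750432922 q~ 1.5323854159676107
l438
```

View pics/L.png

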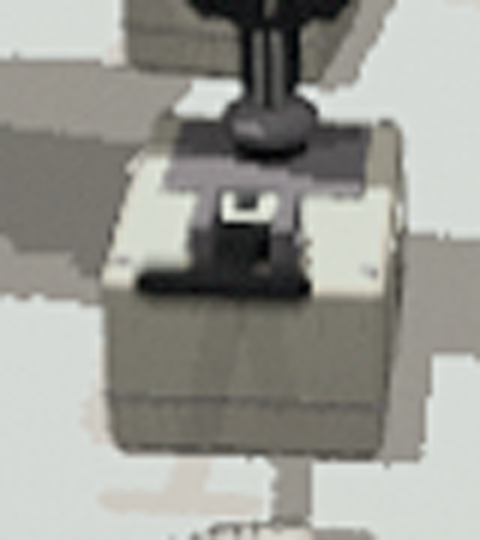

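The lever is falling (bar at crop (225,285)) with the button held in. I wait briefly, then lift off.

Emit:
{"fn": "carry_out", "kwargs": {
  "targets": [
    [[0, 0, 0, 0, 0, 0, -1], [0, 0, 0, 0, 0, 0, -1], [0, 0, 0, 0, 0, 0, -1], [0, 0, 0, 0, 0, 0, -1], [0, 0, 0, 0, 0, 0, -1], [0, 0, -0.05, 0, 0, 0, -1], [0, 0, -0.15, 0, 0, 0, -1], [0, 0, -0.3, 0, 0, 0, -1], [0, 0, -0.45, 0, 0, 0, -1], [0, 0, -0.6, 0, 0, 0, -1], [0, 0, -0.6, 0, 0, 0, -1], [0, 0, -0.6, 0, 0, 0, -1]]
  ]
}}

```text
t: 5.43
position: [509.5, -137.2, 236.4]
eef_rot: [0.002, 0.779, 0.627, 0.002]
force: [0.1, -0.1, -0.3]
gripper_width: 0.3
```

```bash
python3 lev.py; python3 - <<'E'
from h import *
n=np.array
d=blk(-66-72.5,0,80.7);print("bar down",d)
# approach tcp high in front, tilt 45
print("to front high",blk(-230,0,230),shift(blk(-230,0,230)))
E
```

```text
5.4333 [ 509.5201139  -137.18498429  236.38851569] [ 0.11793545 -0.10885615 -0.2819019 ]
172 bar block x,z -144.4261282107471 84.52609887878793 q~ 2.025599618579597
l543
bar down [ 470.7951873  -310.55086744   80.7       ]
to front high [ 451.77126759 -400.0513729   230.        ] [-1.34649687  0.00150603  0.02448017]
```

The side view measurement gives lever q ≈ 2.03 (fully down) and the button is free. Next: back off in front of the lever and tilt the tool 45°.

Emit:
{"fn": "carry_out", "kwargs": {
  "targets": [
    [[-0.2, 0, 0, 0, 0, 0, -1], [-0.4, 0, 0, 0, 0, 0, -1], [-0.6, 0, 0, 0, 0.1, 0, -1], [-0.8, 0, 0, 0, 0.2, 0, -1], [-1, 0, 0, 0, 0.3, 0, -1], [-1, 0, 0, 0, 0.4, 0, -1], [-1, 0, 0, 0, 0.5, 0, -1], [-1, 0, 0, 0, 0.6, 0, -1], [-1, 0, 0, 0, 0.7, 0, -1], [-1, 0, 0, 0, 0.75, 0, -1], [-1, 0, 0, 0, 0.75, 0, -1], [-1, 0, 0, 0, 0.75, 0, -1]]
  ]
}}

```text
t: 6.48
position: [465.7, -332.3, 232.8]
eef_rot: [-0.24, 0.719, 0.579, 0.299]
force: [-0.4, -0.5, 0.2]
gripper_width: 0.0
```

```bash
python3 lev.py; python3 - <<'E'
from h import *
s,p,M=pose();print(M.round(3),s["joints"].round(2))
for t in [(-231,137),(-148,53)]:print(shift(blk(t[0],0,t[1])))
E
```

```text
6.4833 [ 465.69110218 -332.28724643  232.77551569] [-0.35387259 -0.53354229  0.23129542]
181 bar block x,z -144.25313315876338 84.70168468896412 q~ 2.023859123138174
l648
[[ 0.149  0.977  0.152]
 [ 0.692 -0.212  0.69 ]
 [ 0.707  0.002 -0.708]] [-1.03  0.84  0.48  1.84  0.51  0.58]
[-0.59259314  0.00120416  0.09398439]
[-0.5957097  -0.0015668   0.68441441]
```

Emit:
{"fn": "carry_out", "kwargs": {
  "targets": [
    [[-0.15, 0, 0, 0, 0, 0, -1], [-0.3, 0, 0, 0, 0, 0, -1], [-0.45, 0, 0, 0, 0, 0, -1], [-0.6, 0, 0, 0, 0, 0, -1], [-0.6, 0, 0.1, 0, 0, 0, -1], [-0.6, 0, 0.1, 0, 0, 0, -1], [-0.6, 0, 0.1, 0, 0, 0, -1]]
  ]
}}

```text
t: 7.12
position: [451.8, -399.8, 136.3]
eef_rot: [-0.239, 0.719, 0.581, 0.298]
force: [-0.5, -0.2, 1.1]
gripper_width: 0.0
```

```bash
python3 - <<'E'
from h import *
s,p,M=pose();print(M.round(3),s["joints"].round(2),s["force"])
for t in [(-148,53)]:print(shift(blk(t[0],0,t[1])))
E
```

```text
[[ 0.148  0.978  0.15 ]
 [ 0.692 -0.211  0.69 ]
 [ 0.706  0.002 -0.708]] [-1.1   1.02  0.6   1.81  0.47  0.53] [-0.45828916 -0.19851247  1.13179217]
[-0.00464204 -0.00175561  0.58367636]
```

Joints are fine. Insert the stick along its axis below the bar.

Emit:
{"fn": "carry_out", "kwargs": {
  "targets": [
    [[0, 0, 0.1, 0, 0, 0, -1], [0, 0, 0.2, 0, 0, 0, -1], [0, 0, 0.3, 0, 0, 0, -1], [-0.01, 0, 0.4, 0, 0, 0, -1], [-0.01, 0, 0.5, 0, 0, 0, -1], [-0.01, 0, 0.56, 0, 0, 0, -1], [-0.01, 0, 0.57, 0, 0, 0, -1], [-0.01, 0, 0.57, 0, 0, 0, -1]]
  ]
}}

```text
t: 7.78
position: [469.4, -322.4, 56.3]
eef_rot: [-0.239, 0.718, 0.582, 0.297]
force: [-0.0, 0.1, -0.1]
gripper_width: 0.3
```

```bash
python3 lev.py; python3 - <<'E'
from h import *
s,p,M=pose();print(s["joints"].round(2))
for q in np.arange(2.09,0.05,-.12):
    b=blk(-66+75*np.sin(.26-q),0,100+75*np.cos(.26-q))
    print(round(q,2),shift(b-6.4*BX+[0,0,-20.5]).round(3))
pic,_=capture("side")
cv2.imwrite("pics/ins.png",cv2.resize(pic[180:320,150:290,::-1],None,fx=4,fy=4,interpolation=cv2.INTER_CUBIC))
E
```

```text
7.7833 [ 469.39000521 -322.38966766   56.33293153] [-0.03009217  0.07593597 -0.10594872]
l778
[-1.02  0.97  0.27  1.49  0.51  0.59]
2.09 [ 0.036 -0.006  0.008]
1.97 [ 0.061 -0.006 -0.029]
1.85 [ 0.09  -0.006 -0.064]
1.73 [ 0.123 -0.006 -0.094]
1.61 [ 0.159 -0.005 -0.121]
1.49 [ 0.198 -0.005 -0.143]
1.37 [ 0.24  -0.005 -0.16 ]
1.25 [ 0.283 -0.005 -0.172]
1.13 [ 0.328 -0.005 -0.178]
1.01 [ 0.373 -0.005 -0.18 ]
0.89 [ 0.418 -0.005 -0.175]
0.77 [ 0.462 -0.005 -0.166]
0.65 [ 0.504 -0.005 -0.151]
0.53 [ 0.545 -0.005 -0.132]
0.41 [ 0.582 -0.005 -0.107]
0.29 [ 0.617 -0.005 -0.079]
0.17 [ 0.648 -0.005 -0.046]
```

View pics/ins.png

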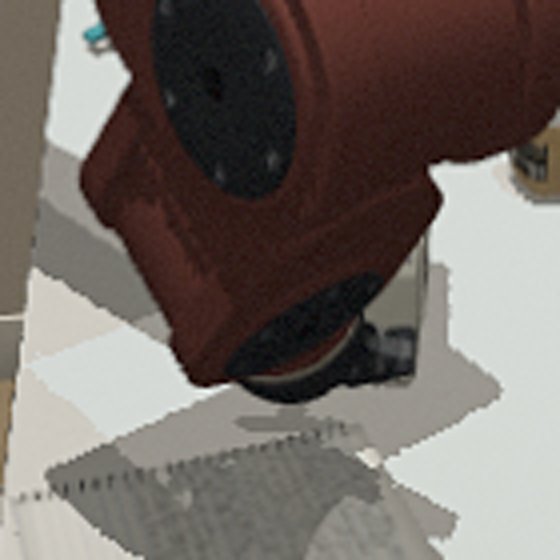

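The arm hides the block from the side camera, and force is ~0. I'll start the arc slowly and check the force midway.

Emit:
{"fn": "carry_out", "kwargs": {
  "targets": [
    [[0.015, 0, 0, 0, 0, 0, -1], [0.036, 0, 0.005, 0, 0, 0, -1], [0.05, 0, -0.01, 0, 0, 0, -1], [0.06, 0, -0.03, 0, 0, 0, -1], [0.075, 0, -0.045, 0, 0, 0, -1], [0.09, 0, -0.065, 0, 0, 0, -1], [0.105, 0, -0.08, 0, 0, 0, -1], [0.125, 0, -0.095, 0, 0, 0, -1], [0.125, 0, -0.095, 0, 0, 0, -1]]
  ]
}}

```text
t: 8.63
position: [469.9, -321.9, 88.0]
eef_rot: [-0.236, 0.719, 0.582, 0.296]
force: [-2.5, -10.7, -1.9]
gripper_width: 0.2
```

```bash
python3 - <<'E'
from h import *
s,p,M=pose();print(s["force"],s["wrist_torque"],((p-C)@BX),((p-C)@BY),p[2])
i=camera_info("wrist");pic,d=capture("wrist");cv2.imwrite("pics/w2.png",pic[:,:,::-1])
for q in np.arange(1.61,0.0,-.12):
    b=blk(-66+75*np.sin(.26-q),0,100+75*np.cos(.26-q))
    print(round(q,2),shift(b-6.4*BX+[0,0,-20.5]).round(3))
E
```

```text
[ -2.46887182 -10.6781651   -1.93672028] [-2.59686719  0.62953775  0.06502842] -149.74752274070937 -1.4581278814241432 87.97119643363078
1.61 [ 0.044 -0.007 -0.015]
1.49 [ 0.083 -0.007 -0.037]
1.37 [ 0.125 -0.007 -0.054]
1.25 [ 0.168 -0.006 -0.067]
1.13 [ 0.212 -0.006 -0.073]
1.01 [ 0.257 -0.006 -0.075]
0.89 [ 0.302 -0.006 -0.071]
0.77 [ 0.346 -0.006 -0.062]
0.65 [ 0.389 -0.006 -0.047]
0.53 [ 0.429 -0.006 -0.028]
0.41 [ 0.467 -0.006 -0.004]
0.29 [ 0.502 -0.006  0.025]
0.17 [ 0.533 -0.006  0.057]
0.05 [ 0.56  -0.007  0.093]
```

View pics/w2.png

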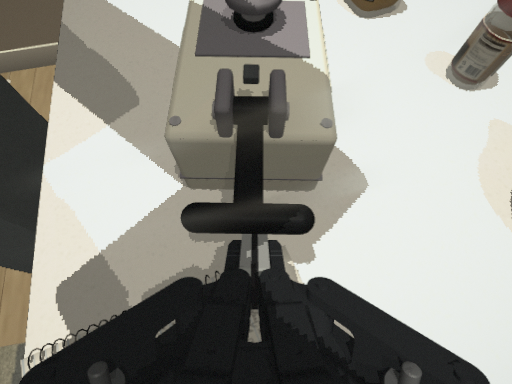

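The wrist view shows the bar at (248,218), right ahead of the fingertips at (255,245). The reaction is horizontal, so the tips may be pushing its front rather than lifting. I check the bar's position by depth.

```bash
cat > wb.py <<'E'
from h import *
s,p,M=pose();i=camera_info("wrist");pic,d=capture("wrist");W=cloud(d,i)
q=W-C;X=q@BX;Yb=q@BY;z=W[...,2]
k=(d>0)&(pic.astype(int).sum(2)<150)&(abs(Yb)>12)&(abs(Yb)<34)&(np.hypot(X+66,z-100)>60)&(np.hypot(X+66,z-100)<95)&(X<0)
print("tcp blk",(p-C)@BX,p[2],"force",s["force"],"t",s["t"])
if k.any():
    x,zz=np.median(X[k]),np.median(z[k]);v=i["extrinsics"][:3,3]-C;v=np.array([v@BX-x,v[2]-zz]);v/=np.hypot(*v)
    c=np.array([x,zz])-6*v;print(k.sum(),"surf",x,zz,"centre",c,"q~",.26-np.arctan2(c[0]+66,c[1]-100), "Y",Yb[k].min(),Yb[k].max())
E
python3 wb.py
```

```text
tcp blk -149.73126765537032 87.6126646170569 force [ -3.15949215 -11.55298802  -2.17059429] t 8.6833
2282 surf -142.72301872532003 110.05518994301569 centre [-140.79329338  104.3739788 ] q~ 1.772381963039614 Y -31.356362051728823 33.932146652039314
```

The bar is being lifted (q ≈ 1.77, as planned). The force is only a radial mismatch of ~3 mm, so I shift the path back slightly and continue.

Emit:
{"fn": "carry_out", "kwargs": {
  "targets": [
    [[0.015, 0, -0.015, 0, 0, 0, -1], [0.035, 0, -0.025, 0, 0, 0, -1], [0.055, 0, -0.037, 0, 0, 0, -1], [0.075, 0, -0.047, 0, 0, 0, -1], [0.095, 0, -0.056, 0, 0, 0, -1], [0.115, 0, -0.064, 0, 0, 0, -1], [0.135, 0, -0.07, 0, 0, 0, -1], [0.16, 0, -0.077, 0, 0, 0, -1], [0.16, 0, -0.077, 0, 0, 0, -1]]
  ]
}}

```text
t: 9.48
position: [472.4, -309.6, 121.9]
eef_rot: [-0.236, 0.719, 0.582, 0.297]
force: [-1.1, -2.6, 0.9]
gripper_width: -0.0
```

```bash
cat >> wb.py <<'E'
for q in np.arange(1.37,0.0,-.12):
    b=blk(-66+75*np.sin(.26-q),0,100+75*np.cos(.26-q))
    print(round(q,2),shift(b-6.4*BX+[0,0,-20.5]).round(3))
E
python3 wb.py
```

```text
tcp blk -137.21779501220965 121.94782708131349 force [-1.05225225 -2.55224158  0.90737217] t 9.4833
2332 surf -131.50148348302358 145.76436894379867 centre [-129.60187176  140.07301802] q~ 1.2685663762570407 Y -31.800723092941965 33.9454859795536
1.37 [-0.038 -0.007  0.023]
1.25 [ 0.005 -0.007  0.011]
1.13 [ 0.05  -0.006  0.004]
1.01 [ 0.095 -0.006  0.002]
0.89 [ 0.139 -0.006  0.006]
0.77 [ 0.183 -0.006  0.015]
0.65 [ 0.226 -0.006  0.03 ]
0.53 [ 0.267 -0.006  0.049]
0.41 [ 0.305 -0.006  0.074]
0.29 [ 0.339 -0.006  0.102]
0.17 [ 0.37  -0.006  0.135]
0.05 [ 0.397 -0.007  0.171]
```

Good tracking with low force. Continue to q ≈ 0.5.

Emit:
{"fn": "carry_out", "kwargs": {
  "targets": [
    [[0.025, 0, 0, 0, 0, 0, -1], [0.05, 0, -0.004, 0, 0, 0, -1], [0.075, 0, -0.005, 0, 0, 0, -1], [0.095, 0, -0.005, 0, 0, 0, -1], [0.12, 0, -0.003, 0, 0, 0, -1], [0.14, 0, 0, 0, 0, 0, -1], [0.16, 0, 0.004, 0, 0, 0, -1], [0.185, 0, 0.01, 0, 0, 0, -1], [0.205, 0, 0.017, 0, 0, 0, -1], [0.225, 0, 0.025, 0, 0, 0, -1], [0.245, 0, 0.035, 0, 0, 0, -1], [0.265, 0, 0.045, 0, 0, 0, -1], [0.265, 0, 0.045, 0, 0, 0, -1]]
  ]
}}

```text
t: 10.62
position: [481.6, -265.6, 152.6]
eef_rot: [-0.236, 0.719, 0.582, 0.297]
force: [-0.1, -0.2, 0.4]
gripper_width: 0.0
```

```bash
python3 wb.py
```

```text
tcp blk -92.2873259795247 152.59589264229666 force [-0.13155268 -0.19830688  0.40089965] t 10.6167
2283 surf -87.89063258625147 178.37819466565247 centre [-86.01343305 172.67941217] q~ 0.5287063701171679 Y -32.40150303088662 33.9327438993237
1.37 [-0.306 -0.007 -0.023]
1.25 [-0.262 -0.007 -0.035]
1.13 [-0.218 -0.006 -0.042]
1.01 [-0.173 -0.006 -0.044]
0.89 [-0.128 -0.006 -0.04 ]
0.77 [-0.084 -0.006 -0.031]
0.65 [-0.042 -0.006 -0.016]
0.53 [-0.001 -0.006  0.003]
0.41 [ 0.037 -0.006  0.028]
0.29 [ 0.072 -0.006  0.056]
0.17 [ 0.103 -0.006  0.089]
0.05 [ 0.13  -0.006  0.125]
```

Emit:
{"fn": "carry_out", "kwargs": {
  "targets": [
    [[0.02, 0, 0.015, 0, 0, 0, -1], [0.037, 0, 0.028, 0, 0, 0, -1], [0.055, 0, 0.042, 0, 0, 0, -1], [0.07, 0, 0.056, 0, 0, 0, -1], [0.085, 0, 0.07, 0, 0, 0, -1], [0.1, 0, 0.085, 0, 0, 0, -1], [0.105, 0, 0.092, 0, 0, 0, -1], [0.105, 0, 0.092, 0, 0, 0, -1], [0.105, 0, 0.092, 0, 0, 0, -1]]
  ]
}}

```text
t: 11.42
position: [487.3, -238.7, 154.0]
eef_rot: [-0.236, 0.719, 0.583, 0.296]
force: [-0.4, -0.6, -0.2]
gripper_width: -0.1
```

```bash
python3 wb.py
```

```text
tcp blk -64.74622063343995 154.03065018337708 force [-0.35537837 -0.60881695 -0.20346599] t 11.4167
1972 surf -51.14857115680843 178.24215786845144 centre [-48.95481887 172.65758529] q~ 0.029570901391016285 Y -33.92112585636093 33.821936876650554
1.37 [-0.41  -0.007 -0.115]
1.25 [-0.367 -0.007 -0.127]
1.13 [-0.323 -0.006 -0.134]
1.01 [-0.278 -0.006 -0.136]
0.89 [-0.233 -0.006 -0.132]
0.77 [-0.189 -0.006 -0.122]
0.65 [-0.146 -0.006 -0.108]
0.53 [-0.106 -0.006 -0.089]
0.41 [-0.068 -0.006 -0.064]
0.29 [-0.033 -0.006 -0.036]
0.17 [-0.002 -0.006 -0.003]
0.05 [ 0.025 -0.006  0.033]
```

The lever has gone over to q ≈ 0.03. Retreat: first off the bar, then back along the tool axis.

Emit:
{"fn": "carry_out", "kwargs": {
  "targets": [
    [[-0.03, 0, -0.02, 0, 0, 0, -1], [-0.06, 0, -0.05, 0, 0, 0, -1], [-0.07, 0, -0.15, 0, 0, 0, -1], [-0.07, 0, -0.3, 0, 0, 0, -1], [-0.07, 0, -0.45, 0, 0, 0, -1], [-0.07, 0, -0.6, 0, 0, 0, -1], [-0.07, 0, -0.75, 0, 0, 0, -1], [-0.07, 0, -0.9, 0, 0, 0, -1], [-0.07, 0, -0.9, 0, 0, 0, -1], [-0.07, 0, -0.9, 0, 0, 0, -1]]
  ]
}}

```text
t: 12.3
position: [457.6, -374.2, 272.3]
eef_rot: [-0.235, 0.72, 0.582, 0.297]
force: [-0.4, -0.1, -0.4]
gripper_width: -0.0
```

```bash
python3 wb.py | head -2; python3 - <<'E'
from h import *
for n in("wrist","scene"):
    p,_=capture(n);cv2.imwrite(f"pics/end_{n}.png",p[:,:,::-1])
a=[cv2.imread(f"pics/end_{n}.png") for n in("wrist","scene")]
cv2.imwrite("pics/end.png",cv2.resize(np.hstack(a),(800,300)))
E
```

```text
tcp blk -203.51835222677735 272.31829110500655 force [-0.39447776 -0.05345688 -0.43626624] t 12.3
1.37 [-0.336 -0.005  0.785]
```

View pics/end.png

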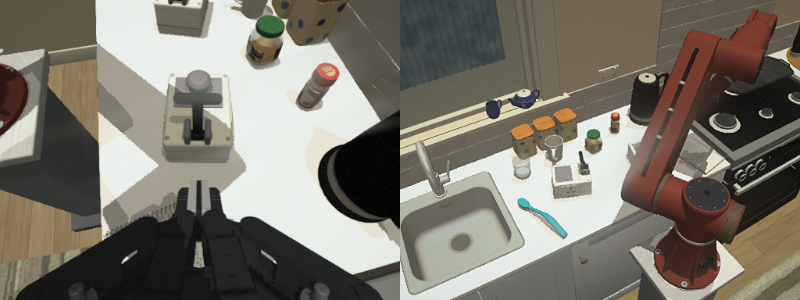

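The lever is up (bar at (195,100) in the left half), the cap is out at (200,82), and the other block's lever is up at (583,160) in the right half. I do one depth check, then hand in.

```bash
sed -i 's/<150)/<330)/; s/abs(Yb)>12/abs(Yb)>-1/' wb.py; python3 wb.py | head -2; python3 - <<'E'
from h import *
i=camera_info("wrist");_,d=capture("wrist");W=cloud(d,i);q=W-C;X=q@BX;Yb=q@BY;z=W[...,2]
for n,lo,hi in(("bar",160,190),("cap",112,150)):
    k=(d>0)&(abs(Yb)<40)&(z>lo)&(z<hi)&(X>-110)&(X<80)&((n=="bar")|(X>15));print(n,k.sum(),X[k].mean(),np.percentile(z[k],95),Yb[k].min(),Yb[k].max())
    ok=k.sum()>50 if n=="bar" else ok
    if n=="bar":ok=ok and X[k].mean()>-60
print(ok)
if ok:print(ctrl.finish_job())
E
```

```text
tcp blk -200.45005561267968 271.78708170700804 force [-0.23209667 -0.20629283 -0.44017865] t 12.45
1338 surf -52.15943068044875 174.9621793789548 centre [-48.61172712 170.1233986 ] q~ 0.01693587566143509 Y -33.78950406318375 33.805181418574094
bar 964 -49.50978317698041 180.13311779708226 -34.21910698651921 34.70039379232131
cap 660 35.703503084972525 121.286950724611 -23.428153233658623 20.470816345444945
True
the job is handed in; nothing more can be done
None
```

I tested the block with the button and handed the job in at about 12.5 s. The hand-in gives no verdict, so the result below rests on my own checks.

- **Button test:** I pressed with the shut fingers until the lever dropped by itself. The highest force I read was about 6.5 N. After I let go, the side camera put the lever at about 2.03 rad, which is fully down.
- **Resetting the lever:** I lifted it along its arc with the fingers tilted 45° under the bar. Force peaked at about 12 N in the readings, from a mismatch of about 3 mm in my path, which I corrected on the way. The lever went past its balance point and fell onto its upper stop.
- **Last checks:** The lever measured about 0.02 rad. The button cap's top was back at 121 mm, its height before the press. The tool was clear with about 0.5 N read, and the last scene picture shows the other block's lever up. The things standing around look undisturbed by eye; I did not measure them.

**Disagreements:**
- The side and wrist cameras disagreed by 2–5 mm on the block's position, so I used the mean.
- The side-camera lever angle read about 0.1–0.2 rad too high while the lever was up, because it measured the bar's near surface.
- One automatic bar check after the retreat found nothing because its darkness threshold was too strict; relaxing it gave the 0.02 rad value.

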